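# Set up the folding splash shield and hold it upright

### The job

Set up the folding splash shield: first flip its orange kickstand all the way down, past the spring's dead point, until it snaps onto its lower stop; then bring the frame with the blue top bar, which leans back, upright. The springs fold the frame back if it is let go, so finish while your fingers are still holding it upright and still, as for a colleague about to tighten its hubs; leave the bottles and the carton where they stand.

Things in the scene. Friction and masses are not known exactly. Their poses are not given: they have to be found in the camera images.
- shield_base: Fixed white base plate of the splash shield, 165 mm (its x, -120 to +45) by 280 mm (its y) by 12 mm. Origin on the table under the frame's hinge line; x points to the shield's back (away from the robot, yaw within 0.26 rad), y left along the hinge, z up. Carries frame and kickstand. A black pad for the kickstand's foot (top at z = 14 mm) lies at its front right.
- shield_hinge (a point): Middle of the frame's hinge line, 26 mm above the table over the base's origin. Line runs along the base's y.
- shield_frame (a joint): Lean of the frame, rad: 0 upright, positive leans back (base's +x), 0.40 the back stop (start), -0.30 the front stop. Hub springs (about 0.5 N m at upright) and gravity swing it back to 0.40 when let go. With the kickstand down its foot meets the pad at upright (0 within 0.01), which blocks tipping further forward.
- shield_bar (a point): Middle of the top bar's axis, 240 mm from the hinge line. The frame is 230 mm wide: blue round tube of 12 mm, the top bar along the base's y, straight 100 mm either side of here, and a clear 3 mm panel whose upper rim ends 201 mm above the hinge line, so an open hand slot 33 mm high is left under the bar. Held from above, the bar can turn between the pads.
- kick_pivot (a point): Centre of the kickstand's pivot: at the front of the right upright (base's -y side), in the frame's axes 20 mm in front of the hinge plane, 115 mm to the right of the middle, 130 mm above the hinge line. Moves with the frame.
- kick_tip (a point): Centre of the kickstand's black ball foot (18 mm diameter). The kickstand is a straight orange round bar, 10 mm thick, from kick_pivot to here, about 151 mm. Measured parallel to the panel the foot is 134 mm from the pivot; it always stands 70 mm farther in front of the panel than the pivot. Folded, it points left across the front of the panel, slightly up.
- kickstand (a joint): Swing of the kickstand about the panel's normal, rad: 0 folded (start; the bar points to the left and 0.15 rad up), growing as the foot goes down; 1.72 points straight down, 1.80 is the lower stop. Its over-centre spring pushes it back to 0 below about 0.8 and on to 1.80 beyond about 0.9; at the start it takes about 3 N pressed down near the foot.
- saline_bottle: Bystander: white bottle with blue cap, 48 mm diameter, 104 mm high, standing at the left. Origin under its centre, z up.
- iodine_bottle: Bystander: brown bottle with white cap, 42 mm diameter, 88 mm high, standing at the left. Origin under its centre, z up.
- tip_carton: Bystander: small green and white folding box 46x85x60 mm at the left. Origin under its centre.

How it is judged:
By the outcome, as a careful person would: the job done as asked, in the order asked, and still so for the second after the job is handed in, while the arm keeps its last pose, push and grip.
It also fails if it takes over 45 s, if anything falls off the work surface, if the arm or the gripper's body presses on something with over 40 N, if the wrist force passes 120 N, or if a joint passes its speed limit or range.

### The arm

A 6-joint arm with a two-finger parallel gripper is mounted at the origin on a cart in front of the work surface, level with it; the furniture and walls round the work are solid. World frame = base frame: x ahead of the robot, y to its left, z up, the work surface at z = 0. Lengths are in m, angles in rad, forces in N, time in s.
With the tool pointing down it reaches from about 0.3 to 0.875 m from the base axis. Payload 6.4 kg.
Tool frame: the origin (TCP) lies at the very end of the fingers, on their centre line; the grasp point (between the pads) lies ctrl.pinch_z behind it (ctrl.pinch_z is the distance from the TCP to the grasp point, in m); y points along the fingers, z is the direction in which the jaws open and shut, and the axes are right-handed (so a half turn about y gives the same grasp; the last joint's range is limited). The gripper opens to 85 mm and grips with 20 to 120 N. Pads are 22 mm wide; open, the fingers measure 114 mm over their backs; the gripper's body (76 mm by 85 mm) begins 54 mm behind the grasp point. The pads swing forward as they close: fully open they stand 13 mm farther back than shut.
Start: joints at [1.067, 0.181, 1.607, -0, 1.354, -0.206], TCP at [0.169, 0.55, 0.231] pointing down, gripper open.
Joint ranges: [-2.99, 2.99], [-0.89, 2.07], [0.3, 2.58], [-1.14, 4.28], [0, 2.63], [-3.12, 3.12]. Speed limits (rad/s): [2.57, 2.57, 3.01, 3.14, 3.14, 3.14].

### API

Orientations are given as a unit quaternion [w, x, y, z].
In Python, from bench import ctrl gives the robot as it stands.
- The arm moves only by the shell command python3 -m pendant 'ROWS'. ROWS is JSON, one flat list of numbers, 7 for each row, row after row: the shift along the world's x, y, z in m, then the turn, a rotation vector about the world's x, y, z in degrees, then the finger opening in m, from 0 to 0.0854. In form: [tx, ty, tz, rx, ry, rz, hand, tx, ty, tz, rx, ry, rz, hand, ...]. A call has 1 to 12 rows; each row shifts and turns the commanded pose from where the row before left it; what a row does not reach is not made up. A row lasts 1/8 s, in which the tool goes at most 62.5 mm and 10.7 degrees, less where a joint would pass 70% of its speed; a pose out of reach is approached as far as the arm can. A call with a gripper value outside its range is refused whole. The fingers move at their own pace and stop on an object; the grip force is fixed at half the most. Time passes only in rows, so rows that do not move let the fingers close. It gives the time, the measured TCP pose, the force and the opening at its end, in the units of the state.
- ctrl.get_obs(): the state, without advancing time (a new reading comes with each control period).
- ctrl.camera(name): name is "scene" or "top" or "wrist"; returns the picture (480x640x3 uint8, red, green, blue); there is no depth.
- ctrl.camera_info(name): a dict with "fx", "fy", "cx", "cy" (pixels), "origin" and "rotation" of the camera in the world; the wrist camera has in their place "tool_from_camera" (4x4, takes a point from camera to tool coordinates, whose origin is the TCP and whose axes are the tool frame's). Camera axes: x right, y down, z forward; pixel columns grow to the right and rows downward; lengths in m; the calibration is good to about 2 mm. The wrist camera is an equidistant fisheye: a pixel r from the principal point sees the ray r / f radians off the axis. A picture is of the moment at which its call begins: read the wrist's pose just before it. camera_info takes no time and is no camera call.
- ctrl.hand_in(): hands the job in, once; it reports no verdict.
Trained networks look in the newest picture that a camera, given by its name, has taken for a name from the list of things; names that differ only in an ending like _2 or _b are one class to them, and where a whole thing is asked for, a point or a joint stands for the part that bears it (a point fixed in the world has none). Each returns a list of dicts, best first, with "score" (0 to 1); they miss things now and then, are a little off and sometimes report something else, mostly with a low value. They report only what shows in the picture. A call takes as long as a camera call.
- ctrl.silhouettes(target, camera): "mask" (480x640 bool, what is visible of it) and "bbox" ([left, top, right, bottom] in pixels, round what is visible of it).
The state is a dict: "time_s": time; "q": joint angles; "dq": joint speeds; "joint_efforts": joint torques, N m; "eef_pos": TCP position; "eef_rot": TCP orientation; "wrist_force": force on the tool from outside, world axes, zero at the start; "torque": the same for the moment, N m; "opening": opening from 0.0 (shut) to 1.0 (fully open).
Only numpy, scipy, OpenCV 4.12 (cv2) and the standard library are available. Lean on these libraries where they do the work, as an engineer would, in place of code of your own. Each camera call takes 0.05 s, during which the arm holds its last target.

## Working session

There is one attempt and no reset: what is moved stays moved. The work goes in short steps, Python scripts to look and compute and a shell command to move; the robot and the scene stay as the last step left them, time stands still between calls to the robot, and variables do not carry over. Pictures are saved under pics/ and viewed, and the job is handed in when it is done.

```bash
mkdir -p pics; ls; python3 - <<'E'
from bench import ctrl
import cv2
o=ctrl.get_obs(); print(o); print(ctrl.pinch_z)
for n in ("scene","top","wrist"):
    im=ctrl.camera(n); cv2.imwrite(f"pics/a_{n}.png",im[:,:,::-1]); print(n,ctrl.camera_info(n))
E
```

```text
pics
{'time_s': 0.0, 'q': array([ 1.06670062e+00,  1.81531573e-01,  1.60800203e+00, -1.82298096e-05,
        1.35377726e+00, -2.06285875e-01]), 'dq': array([ 0.00118386,  0.0007519 ,  0.00116788, -0.0005707 ,  0.00090793,
        0.00019141]), 'joint_efforts': array([-1.04422863e-03, -4.44874370e+01, -3.51328182e+01, -4.41444172e-04,
        9.38254700e-03,  5.51962273e-06]), 'eef_pos': array([0.16843375, 0.54920949, 0.23039235]), 'eef_rot': array([-0.69871023,  0.69985373, -0.10510695,  0.10469623]), 'wrist_force': array([ 0.07162803, -0.87121047,  0.83578803]), 'torque': array([-0.00023438,  0.0101818 ,  0.00491199]), 'opening': 0.9999761245276653}
0.0187
scene {'fx': 516.4458787841681, 'fy': 516.4458787841681, 'cx': 321.54411629716236, 'cy': 242.4518644671498, 'origin': array([ 0.02954184, -0.97034819,  0.76878334]), 'rotation': array([-0.48669334,  0.84387128, -0.19358943,  0.11633569])}
top {'fx': 507.1204018874296, 'fy': 507.1204018874296, 'cx': 316.1017743508871, 'cy': 249.726938579886, 'origin': array([ 0.35868817, -0.03933814,  1.30659981]), 'rotation': array([-0.05366166,  0.71178712, -0.6982962 ,  0.05349707])}
wrist {'fx': 371.64829954431775, 'fy': 371.64829954431775, 'cx': 325.40732066395225, 'cy': 242.72869592176642, 'tool_from_camera': array([[ 4.25918336e-04,  9.55765843e-01,  2.94128325e-01,
        -7.48298043e-02],
       [-1.07679035e-03, -2.94127743e-01,  9.55765511e-01,
        -1.41037603e-01],
       [ 9.99999330e-01, -7.23792598e-04,  9.03885039e-04,
         1.06192663e-03],
       [ 0.00000000e+00,  0.00000000e+00,  0.00000000e+00,
         1.00000000e+00]])}
```

View pics/a_scene.png

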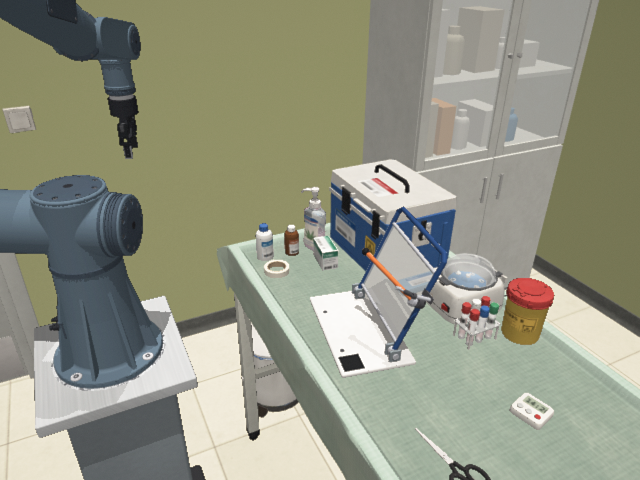

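View pics/a_top.png

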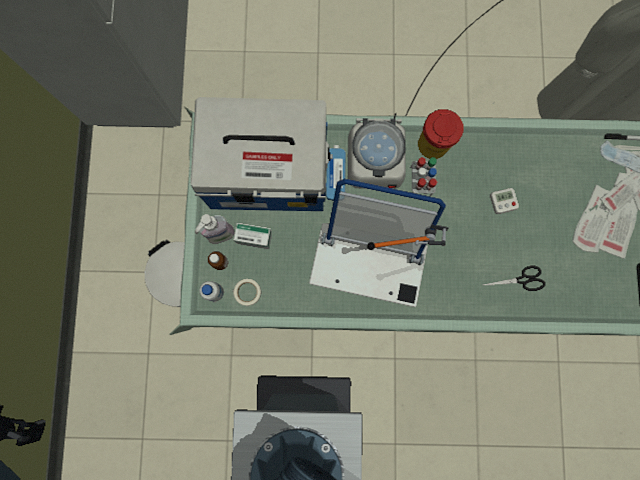

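View pics/a_wrist.png

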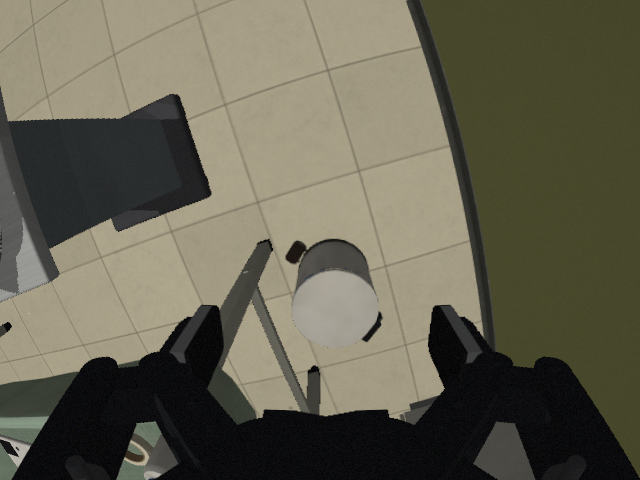

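```bash
python3 - <<'E'
from bench import ctrl
import cv2,numpy as np
for n,(x0,y0,x1,y1),s in (("top",(290,160,470,320),4.4),("scene",(290,190,470,390),3)):
    im=cv2.imread(f"pics/a_{n}.png")[y0:y1,x0:x1]
    cv2.imwrite(f"pics/b_{n}.png",cv2.resize(im,None,fx=s,fy=s,interpolation=cv2.INTER_CUBIC)[:600])
for n in("top","scene"):
    for t in("shield_base","shield_frame","kickstand","tip_carton","saline_bottle","iodine_bottle"):
        for d in ctrl.silhouettes(t,n)[:1]:
            print(n,t,d["score"],d["bbox"],d["mask"].sum()); np.save(f"m_{n}_{t}.npy",d["mask"])
E
```

```text
top shield_base 0.64 [312.6, 175.4, 445.1, 310.4] 11730
top shield_frame 0.85 [326.4, 179.5, 450.4, 260.2] 5762
top kickstand 0.35 [324.8, 176.0, 451.6, 262.6] 6037
top tip_carton 0.68 [235.4, 220.2, 273.1, 249.2] 713
top saline_bottle 0.55 [199.6, 283.8, 225.7, 303.8] 371
top iodine_bottle 0.62 [208.6, 249.9, 227.6, 273.5] 308
scene shield_base 0.61 [310.6, 208.0, 447.9, 376.6] 11484
scene shield_frame 0.95 [356.4, 211.8, 446.4, 354.0] 6223
scene kickstand 0.83 [360.8, 246.4, 415.8, 306.2] 435
scene tip_carton 0.77 [312.1, 238.1, 340.4, 269.5] 726
scene saline_bottle 0.98 [253.2, 221.3, 278.4, 261.3] 611
scene iodine_bottle 0.94 [284.0, 223.2, 295.6, 258.5] 394
```

View pics/b_top.png

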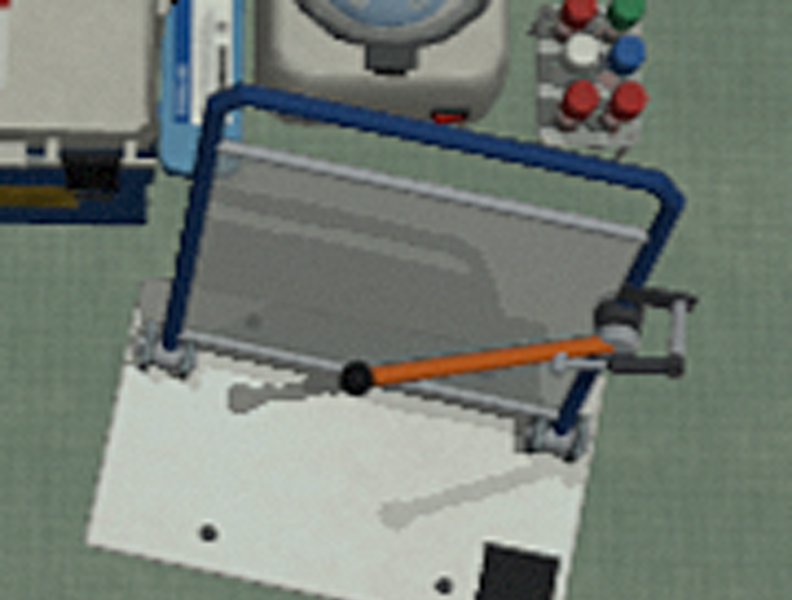

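View pics/b_scene.png

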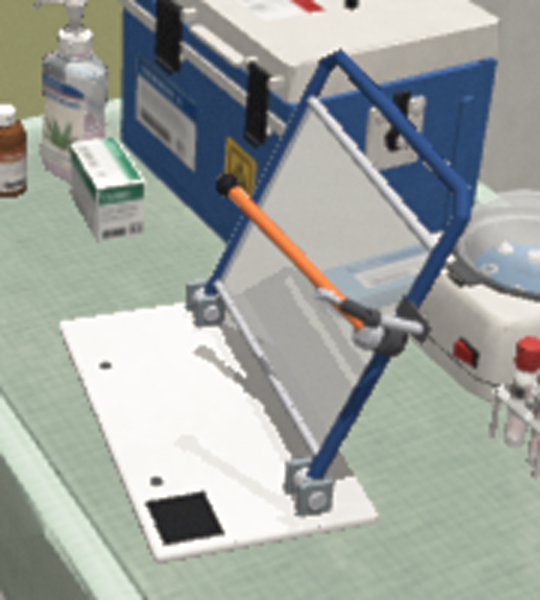

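```bash
cat > h.py <<'E'
import numpy as np
from scipy.spatial.transform import Rotation as R
from scipy.optimize import least_squares
def rot(q): return R.from_quat([q[1],q[2],q[3],q[0]])
def proj(ci,p):
    c=rot(ci["rotation"]).inv().apply(np.atleast_2d(p)-ci["origin"])
    return np.c_[ci["fx"]*c[:,0]/c[:,2]+ci["cx"],ci["fy"]*c[:,1]/c[:,2]+ci["cy"]]
class Sh:
    def __init__(s,x,y,yaw): s.o=np.array([x,y,0]);s.R=R.from_euler("z",yaw)
    def base(s,p): return s.R.apply(p)+s.o
    def frame(s,p,lean): # frame axes: x back,y left,z up from hinge
        return s.base(R.from_euler("y",lean).apply(p)+[0,0,.026])
    def tip(s,lean,k):
        a=0.15-k  # angle above left
        return s.frame([-.09,-.115+.134*np.cos(a),.13+.134*np.sin(a)],lean)
E
python3 - <<'E'
from bench import ctrl
from h import *
T=ctrl.camera_info("top");S=ctrl.camera_info("scene")
B=lambda x,y:("b",[x,y,.012])
obs=[(T,B(-.12,.14),(310,283.9)),(T,B(-.12,-.14),(416.5,305.5)),(S,B(-.12,.14),(310.7,298.3)),(S,B(-.12,-.14),(343.3,376)),(S,B(.045,-.14),(415.7,362.3)),
(T,("t",),(371.1,245.9)),(S,("t",),(366.3,251.3)),
(T,("f",[0,.109,.24]),(344,181.7)),(T,("f",[0,-.109,.24]),(440,201.5)),(S,("f",[0,.109,.24]),(402.3,210)),(S,("f",[0,-.109,.24]),(444.5,256))]
def pts(v):
    s=Sh(*v[:3]); out=[]
    for ci,d,uv in obs:
        p=s.base(d[1]) if d[0]=="b" else s.tip(v[3],0) if d[0]=="t" else s.frame(d[1],v[3])
        out.append(proj(ci,p)[0]-uv)
    return np.array(out)
f=least_squares(lambda v:pts(v).ravel(),[.5,-.1,-.2,.4],loss="soft_l1")
print(f.x.round(4));print(pts(f.x).round(1))
s=Sh(*f.x[:3]);l=.4
print("tip",s.tip(l,0),"pivot",s.frame([-.02,-.115,.13],l),"bar",s.frame([0,0,.24],l),"bar up",s.frame([0,0,.24],0),"tip down",s.tip(l,1.8), s.tip(0,1.8))
for k in np.arange(0,1.9,.2):print(k,s.tip(l,k).round(3))
E
```

```text
[ 0.5587 -0.1826 -0.1937  0.3988]
[[-0.4  0. ]
 [ 0.8  1.7]
 [-1.1 -1.8]
 [-0.6 -0.7]
 [ 2.  -1.2]
 [ 0.8  0.5]
 [-0.2  0.3]
 [-0.6 -0.4]
 [ 2.9  0.6]
 [ 0.2 -2.6]
 [ 1.7 -0.8]]
tip [ 0.53802839 -0.16070352  0.19922956] pivot [ 0.56814741 -0.30162923  0.1535263 ] bar [ 0.65039064 -0.20056736  0.24705464] bar up [ 0.55867719 -0.18258151  0.266     ] tip down [ 0.45179182 -0.28961498  0.05775033] [ 0.44618814 -0.28851604  0.02242009]
0.0 [ 0.538 -0.161  0.199]
0.2 [ 0.528 -0.157  0.175]
0.4 [ 0.517 -0.159  0.15 ]
0.6000000000000001 [ 0.506 -0.166  0.127]
0.8 [ 0.494 -0.178  0.106]
1.0 [ 0.483 -0.195  0.088]
1.2000000000000002 [ 0.473 -0.215  0.074]
1.4000000000000001 [ 0.464 -0.238  0.064]
1.6 [ 0.457 -0.263  0.058]
1.8 [ 0.452 -0.29   0.058]
```

```bash
cat >> h.py <<'E'
SH=Sh(.5587,-.1826,-.1937)
def pose():
    from bench import ctrl
    o=ctrl.get_obs(); return o,o["eef_pos"],rot(o["eef_rot"])
E
python3 - <<'E'
from h import *
o,p,r=pose(); print(r.as_matrix().round(3))
bx,by=SH.R.apply([1,0,0]),SH.R.apply([0,1,0])
for z in (by,-by,bx,-bx):
    y=np.array([0,0,-1.]);Rt=R.from_matrix(np.c_[np.cross(y,z),y,z])
    print(z.round(2),np.degrees((Rt*r.inv()).as_rotvec()).round(1))
l=.4
n=SH.R.apply(R.from_euler("y",l).apply([1,0,0]))
print("panel normal",n.round(3))
for k in np.arange(0,1.3,.1):
    a=.15-k;f=.8
    d=lambda t:SH.R.apply(R.from_euler("y",l).apply(t))
    q=SH.frame([-.02-.07*f,-.115+.134*f*np.cos(a),.13+.134*f*np.sin(a)],l)
    nn=d([0,-np.sin(a),np.cos(a)])
    print(round(k,1),"bar axis",q.round(3),"contact",(q+.005*nn).round(3),"nrm",nn.round(2))
E
```

```text
[[ 0.956  0.     0.293]
 [-0.293 -0.     0.956]
 [ 0.    -1.    -0.   ]]
[0.19 0.98 0.  ] [0. 0. 6.]
[-0.19 -0.98 -0.  ] [   0.   -0. -174.]
[ 0.98 -0.19  0.  ] [  0.   0. -84.]
[-0.98  0.19 -0.  ] [-0.  0. 96.]
panel normal [ 0.904 -0.177 -0.389]
0.0 bar axis [ 0.544 -0.189  0.19 ] contact [ 0.546 -0.19   0.195] nrm [ 0.35 -0.22  0.91]
0.1 bar axis [ 0.54  -0.187  0.18 ] contact [ 0.542 -0.188  0.185] nrm [ 0.37 -0.12  0.92]
0.2 bar axis [ 0.536 -0.186  0.17 ] contact [ 0.538 -0.186  0.175] nrm [ 0.39 -0.03  0.92]
0.3 bar axis [ 0.532 -0.187  0.161] contact [ 0.534 -0.186  0.165] nrm [0.41 0.07 0.91]
0.4 bar axis [ 0.527 -0.188  0.151] contact [ 0.529 -0.187  0.155] nrm [0.42 0.17 0.89]
0.5 bar axis [ 0.523 -0.19   0.141] contact [ 0.525 -0.189  0.146] nrm [0.42 0.27 0.87]
0.6 bar axis [ 0.518 -0.194  0.132] contact [ 0.52  -0.192  0.137] nrm [0.43 0.36 0.83]
0.7 bar axis [ 0.514 -0.198  0.124] contact [ 0.516 -0.196  0.128] nrm [0.43 0.45 0.79]
0.8 bar axis [ 0.509 -0.203  0.116] contact [ 0.511 -0.2    0.119] nrm [0.42 0.53 0.73]
0.9 bar axis [ 0.505 -0.209  0.108] contact [ 0.507 -0.206  0.111] nrm [0.41 0.61 0.67]
1.0 bar axis [ 0.5   -0.216  0.101] contact [ 0.502 -0.213  0.104] nrm [0.4  0.69 0.61]
1.1 bar axis [ 0.496 -0.224  0.095] contact [ 0.498 -0.22   0.098] nrm [0.38 0.75 0.54]
1.2 bar axis [ 0.492 -0.232  0.09 ] contact [ 0.494 -0.228  0.092] nrm [0.36 0.81 0.46]
```

```bash
python3 -m pendant '[0.01,-0.02,0.03,0,0,0,0, 0.023,-0.046,0.02,0,0,0.5,0, 0.023,-0.046,0.02,0,0,0.5,0, 0.023,-0.046,0,0,0,0.5,0, 0.023,-0.046,0,0,0,0.5,0, 0.023,-0.046,0,0,0,0.5,0, 0.023,-0.046,0,0,0,0.5,0, 0.023,-0.046,0,0,0,0.5,0, 0.023,-0.046,0,0,0,0.5,0, 0.023,-0.046,0,0,0,0.5,0, 0.023,-0.046,0,0,0,0.5,0, 0.023,-0.046,0,0,0,0.5,0]'
```

```text
time_s: 2.25
eef_pos: [0.4323, 0.022, 0.3016]
eef_rot: [0.704, -0.703, 0.071, -0.072]
wrist_force: [1.1, 0.8, -0.4]
opening: -0.0
```

```bash
python3 -m pendant '[0.023,-0.046,0,0,0,0.5,0, 0.023,-0.046,0,-5,0,0,0, 0.023,-0.046,0,-5,0,0,0, 0.023,-0.046,0,-5,0,0,0, 0.02,-0.03,-0.02,-5,0,0,0, 0,0,-0.02,-5,0,0,0, 0,0,0,0,0,0,0]'
python3 - <<'E'
from bench import ctrl
import cv2
from h import *
o,p,r=pose();print(p,r.as_matrix()[:,1],o["q"],o["wrist_force"],o["opening"])
for n in("scene","wrist"):cv2.imwrite(f"pics/c_{n}.png",ctrl.camera(n)[:,:,::-1])
E
```

```text
time_s: 3.12
eef_pos: [0.5423, -0.1889, 0.2583]
eef_rot: [-0.536, 0.839, -0.053, 0.079]
wrist_force: [-0.2, 0.7, 0.2]
opening: -0.002
[ 0.54233914 -0.18885698  0.25834814] [-0.00440722 -0.42018921 -0.90742581] [-0.31780685  0.1195965   1.68161678 -0.43835453  1.23343593 -1.57335059] [-0.1757202   0.68650957  0.22997509] -0.0017722380108989876
```

View pics/c_scene.png

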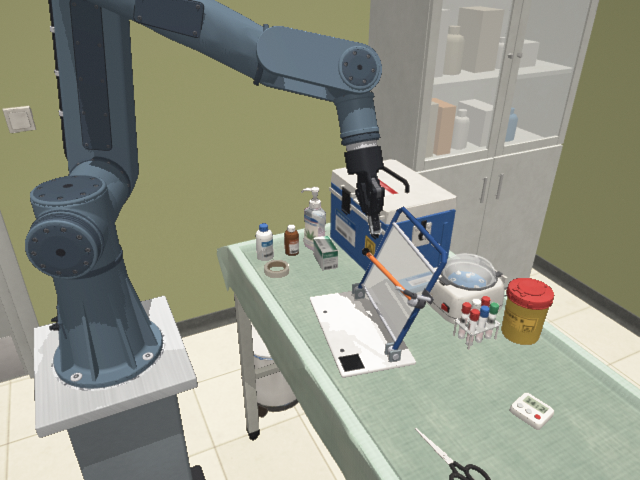

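View pics/c_wrist.png

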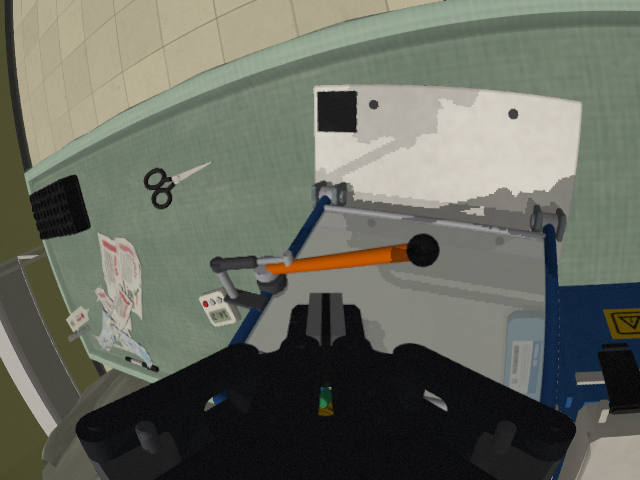

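```bash
cat >> h.py <<'E'
def projw(ci,p,r,pt):
    M=np.array(ci["tool_from_camera"]);t=r.inv().apply(np.atleast_2d(pt)-p)
    c=(np.linalg.inv(M)@np.c_[t,np.ones(len(t))].T).T[:,:3]
    rr=np.hypot(c[:,0],c[:,1]);th=np.arctan2(rr,c[:,2])
    return np.c_[ci["cx"]+ci["fx"]*th*c[:,0]/rr,ci["cy"]+ci["fy"]*th*c[:,1]/rr]
E
python3 - <<'E'
from bench import ctrl
from h import *
o,p,r=pose();W=ctrl.camera_info("wrist")
print(projw(W,p,r,[SH.tip(.4,0),SH.frame([-.02,-.115,.13],.4),SH.base([-.12,-.14,.012]),SH.base([-.12,.14,.012])]).round(1))
print(projw(W,p,r,[p, SH.frame([-.02-.07*.8,-.115+.134*.8*np.cos(.15),.13+.134*.8*np.sin(.15)],.4)]))
E
```

```text
[[417.  245.6]
 [263.3 266.8]
 [308.3  83.2]
 [580.2  97.6]]
[[321.45431892 312.50944019]
 [374.59231771 251.63429746]]
```

```bash
python3 -m pendant '[0.002,0.003,-0.03,0,0,0,0, 0.002,0.002,-0.02,0,0,0,0, -0.002,0,-0.01,0,0,0,0, -0.002,0,-0.01,0,0,0,0, -0.004,0,-0.01,0,0,0,0, -0.004,0,-0.01,0,0,0,0]'
python3 - <<'E'
from bench import ctrl
import cv2
from h import *
for n in("scene","wrist"):cv2.imwrite(f"pics/d_{n}.png",ctrl.camera(n)[:,:,::-1])
a=cv2.imread("pics/d_scene.png")[170:380,290:470]
b=cv2.imread("pics/d_wrist.png")
cv2.imwrite("pics/d.png",np.hstack([cv2.resize(a,(343,400)),cv2.resize(b,(455,400))]))
E
```

```text
time_s: 3.98
eef_pos: [0.5357, -0.1854, 0.1713]
eef_rot: [-0.535, 0.839, -0.052, 0.082]
wrist_force: [0.5, 1.5, 1.5]
opening: -0.003
```

View pics/d.png

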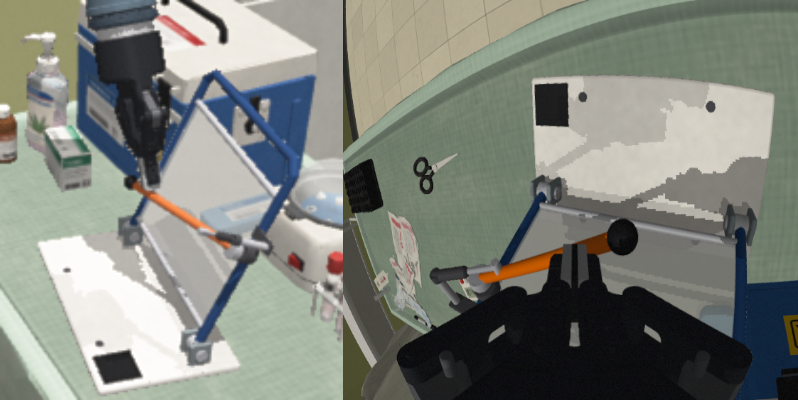

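```bash
python3 -m pendant '[-0.004,-0.001,-0.01,-2,0,0,0, -0.004,-0.001,-0.01,-2,0,0,0, -0.004,-0.002,-0.01,-3,0,0,0, -0.004,-0.003,-0.009,-3,0,0,0, -0.004,-0.004,-0.009,-3,0,0,0, -0.004,-0.005,-0.008,-3,0,0,0, -0.004,-0.006,-0.008,-3,0,0,0, -0.004,-0.007,-0.007,-3,0,0,0]'
python3 - <<'E'
from bench import ctrl
import cv2
from h import *
for n in("scene","wrist"):cv2.imwrite(f"pics/e_{n}.png",ctrl.camera(n)[:,:,::-1])
a=cv2.imread("pics/e_scene.png")[170:380,290:470]
b=cv2.imread("pics/e_wrist.png")
cv2.imwrite("pics/e.png",np.hstack([cv2.resize(a,(343,400)),cv2.resize(b,(455,400))]))
E
```

```text
time_s: 5.08
eef_pos: [0.5037, -0.2144, 0.1]
eef_rot: [-0.364, 0.926, -0.035, 0.09]
wrist_force: [0.1, 0.1, 0.0]
opening: 0.004
```

View pics/e.png

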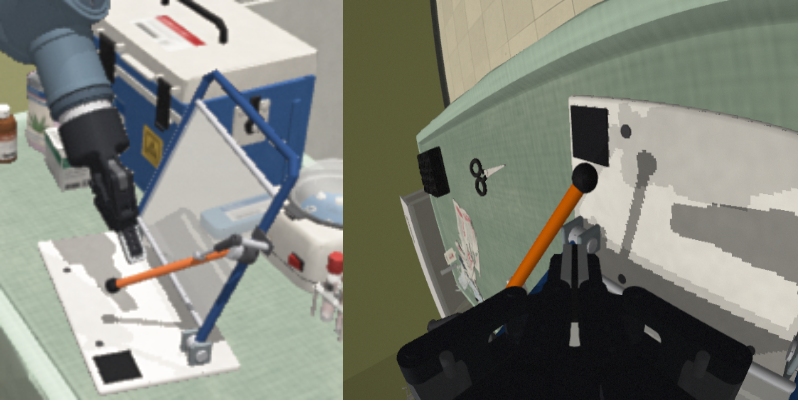

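```bash
python3 - <<'E'
from bench import ctrl
from h import *
S=ctrl.camera_info("scene")
for k in (1,1.2,1.4,1.6,1.72,1.8):print(k,proj(S,SH.tip(.4,k)))
E
```

```text
1 [[349.78178708 308.57511773]]
1.2 [[349.94371751 320.4030212 ]]
1.4 [[351.38313345 331.57615336]]
1.6 [[354.11369293 341.721225  ]]
1.72 [[356.36600856 347.15317764]]
1.8 [[358.11769837 350.44854772]]
```

```bash
python3 -m pendant '[0,0.02,0.03,5,0,0,0.02, 0,0.02,0.05,8,0,0,0.04, 0,0.01,0.06,8,0,0,0.06, 0,0,0.06,8,0,0,0.06]'
python3 - <<'E'
from bench import ctrl
import cv2
from h import *
o,p,r=pose();print(p,r.as_matrix().round(3),o["q"].round(2))
for n in("scene","top"):cv2.imwrite(f"pics/f_{n}.png",ctrl.camera(n)[:,:,::-1])
a=cv2.imread("pics/f_scene.png")[170:380,290:470]
b=cv2.imread("pics/f_top.png")[140:320,290:470]
cv2.imwrite("pics/f.png",np.hstack([cv2.resize(a,(343,400)),cv2.resize(b,(400,400))]))
E
```

```text
time_s: 5.68
eef_pos: [0.5044, -0.1627, 0.3038]
eef_rot: [-0.588, 0.804, -0.054, 0.078]
wrist_force: [1.7, -0.7, -1.2]
opening: 0.703
[ 0.50439953 -0.16271811  0.30384621] [[ 0.982  0.005  0.189]
 [-0.178 -0.304  0.936]
 [ 0.062 -0.953 -0.297]] [-0.36 -0.02  1.7  -0.29  1.35 -1.7 ]
```

View pics/f.png

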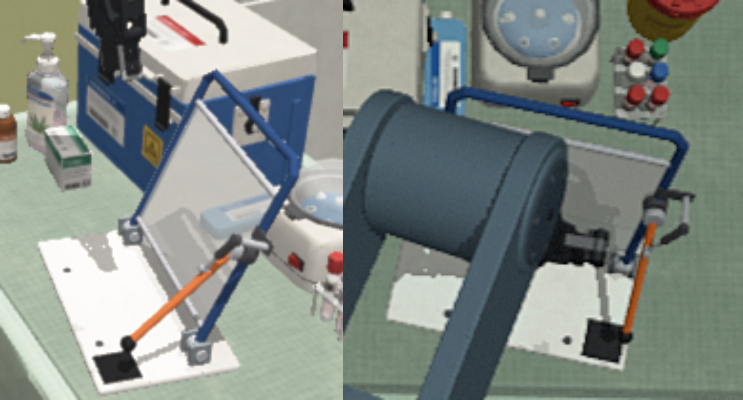

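```bash
python3 -m pendant '[0,0,0.01,8.85,0,0,0.06, 0,0,0.01,8.85,0,0,0.06, 0.018,-0.004,0,0,0,-9.3,0.06, 0.018,-0.005,0,0,0,-9.3,0.06, 0.018,-0.005,0,0,0,-9.3,0.06, 0.018,-0.005,0,0,0,-9.3,0.06, 0.018,-0.005,0,0,0,-9.3,0.06, 0.018,-0.005,0,0,0,-9.3,0.06, 0.018,-0.005,0,0,0,-9.3,0.06, 0.018,-0.004,0,0,0,-9.3,0.06, 0,0,0,0,0,-9.3,0.06, 0,0,0,0,0,0,0.06]'
python3 - <<'E'
from bench import ctrl
import cv2
from h import *
o,p,r=pose();print(p,r.as_matrix().round(3),o["q"].round(2),SH.R.apply([1,0,0]))
W=ctrl.camera_info("wrist")
im=ctrl.camera("wrist").copy()[:,:,::-1].copy()
cv2.imwrite("pics/g0.png",im)
for q in projw(W,p,r,[SH.frame([0,y,.24],.4) for y in (-.1,-.05,0,.05,.1)]):cv2.circle(im,tuple(int(v) for v in q),3,(0,0,255),1)
cv2.imwrite("pics/g.png",im)
E
```

```text
time_s: 7.28
eef_pos: [0.648, -0.2023, 0.3204]
eef_rot: [0.478, -0.481, 0.521, -0.519]
wrist_force: [0.5, 0.8, -0.5]
opening: 0.706
[ 0.648012   -0.20230607  0.32042911] [[-0.081 -0.004  0.997]
 [-0.997 -0.    -0.081]
 [ 0.001 -1.    -0.004]] [-0.48  0.36  1.21 -0.    1.58 -0.39] [ 0.98129874 -0.19249101  0.        ]
```

View pics/g.png

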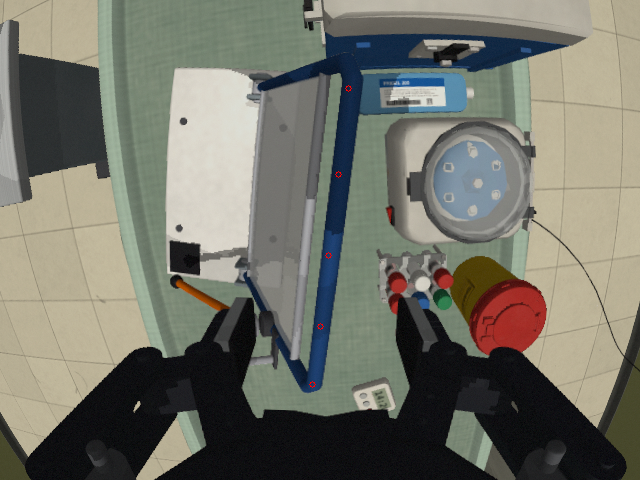

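```bash
python3 -m pendant '[0.002,0.002,-0.02,0,0,-6.5,0.06, 0.001,0,-0.03,0,0,0,0.06, 0,0,-0.03,0,0,0,0.06, 0,0,-0.011,0,0,0,0.06, 0,0,0,0,0,0,0.06]'
python3 - <<'E'
from bench import ctrl
import cv2
im=ctrl.camera("scene")[130:330,300:500,::-1]
w=ctrl.camera("wrist")[:,:,::-1]
import numpy as np
cv2.imwrite("pics/h.png",np.hstack([cv2.resize(im,(360,360)),cv2.resize(w,(440,360))]))
E
```

```text
time_s: 7.95
eef_pos: [0.6504, -0.2002, 0.2291]
eef_rot: [0.447, -0.45, 0.548, -0.545]
wrist_force: [-0.1, -0.1, 0.1]
opening: 0.7
```

View pics/h.png

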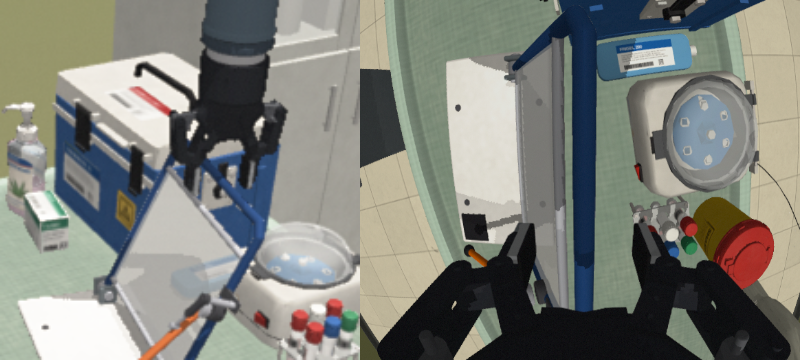

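Bar runs centred between the fingers (col ≈585 in the wrist half). Close.

```bash
python3 -m pendant '[0,0,0,0,0,0,0, 0,0,0,0,0,0,0, 0,0,0,0,0,0,0, 0,0,0,0,0,0,0, 0,0,0,0,0,0,0, 0,0,0,0,0,0,0]'
python3 - <<'E'
from h import *
for l in np.arange(.4,-.01,-.05):
    print(round(l,2),SH.frame([0,0,.24],l)-SH.frame([0,0,.24],.4))
E
```

```text
time_s: 8.8
eef_pos: [0.6512, -0.2004, 0.23]
eef_rot: [0.447, -0.45, 0.547, -0.546]
wrist_force: [1.8, -0.4, 4.6]
opening: 0.113
0.4 [0. 0. 0.]
0.35 [-0.01095613  0.00214915  0.00439481]
0.3 [-0.02211411  0.00433789  0.00822612]
0.25 [-0.03344605  0.00656076  0.01148434]
0.2 [-0.04492362  0.00881219  0.01416134]
0.15 [-0.05651815  0.01108657  0.01625042]
0.1 [-0.06820064  0.0133782   0.01774636]
0.05 [-0.0799419   0.01568136  0.01864542]
0.0 [-0.09171257  0.01799029  0.01894536]
```

```bash
python3 -m pendant '[-0.011,0.002,0.004,0,0,0,0, -0.011,0.002,0.004,0,0,0,0, -0.011,0.002,0.0035,0,0,0,0, -0.011,0.002,0.0025,0,0,0,0, -0.012,0.0025,0.002,0,0,0,0, -0.012,0.0025,0.0015,0,0,0,0, -0.012,0.0025,0.001,0,0,0,0, 0,0,0,0,0,0,0, 0,0,0,0,0,0,0]'
python3 - <<'E'
from bench import ctrl
import cv2
im=ctrl.camera("scene")[130:390,290:480,::-1]
w=ctrl.camera("wrist")[:,:,::-1]
import numpy as np
cv2.imwrite("pics/i.png",np.hstack([cv2.resize(im,(380,520)),cv2.resize(w,(420,520))]))
E
```

```text
time_s: 9.93
eef_pos: [0.5717, -0.1847, 0.2496]
eef_rot: [0.448, -0.449, 0.547, -0.547]
wrist_force: [3.7, 1.8, 7.9]
opening: 0.112
```

View pics/i.png

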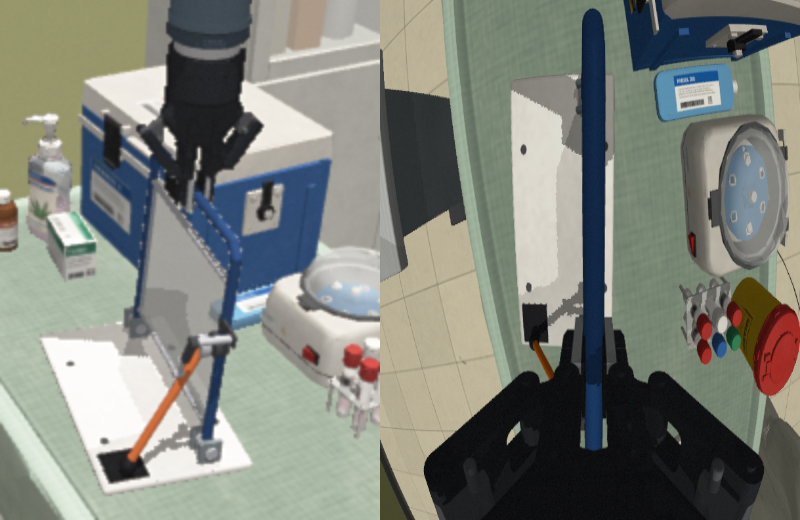

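```bash
python3 -m pendant '[-0.003,0.0006,0.0002,0,0,0,0, -0.003,0.0006,0,0,0,0,0, -0.002,0.0004,0,0,0,0,0, 0,0,0,0,0,0,0]'; python3 -m pendant '[-0.001,0.0002,0,0,0,0,0, 0,0,0,0,0,0,0]';python3 -m pendant '[-0.001,0.0002,0,0,0,0,0, 0,0,0,0,0,0,0]';python3 -m pendant '[-0.001,0.0002,0,0,0,0,0, 0,0,0,0,0,0,0]'
```

```text
time_s: 10.52
eef_pos: [0.5641, -0.1832, 0.2499]
eef_rot: [-0.448, 0.449, -0.546, 0.547]
wrist_force: [4.3, 2.0, 8.1]
opening: 0.113
time_s: 10.78
eef_pos: [0.5632, -0.1831, 0.2499]
eef_rot: [-0.448, 0.449, -0.546, 0.547]
wrist_force: [4.9, 0.5, 8.3]
opening: 0.116
time_s: 11.02
eef_pos: [0.5622, -0.1829, 0.2499]
eef_rot: [-0.448, 0.449, -0.546, 0.547]
wrist_force: [4.3, 2.3, 7.3]
opening: 0.115
time_s: 11.28
eef_pos: [0.5613, -0.1827, 0.2499]
eef_rot: [-0.448, 0.449, -0.546, 0.547]
wrist_force: [5.1, 1.1, 8.0]
opening: 0.113
```

```bash
python3 -m pendant '[-0.001,0.0002,0,0,0,0,0, 0,0,0,0,0,0,0]'; python3 -m pendant '[-0.001,0.0002,0,0,0,0,0, 0,0,0,0,0,0,0]';python3 -m pendant '[-0.001,0.0002,0,0,0,0,0, 0,0,0,0,0,0,0]';python3 -m pendant '[-0.001,0.0002,0,0,0,0,0, 0,0,0,0,0,0,0]'
```

```text
time_s: 11.52
eef_pos: [0.5595, -0.1823, 0.2494]
eef_rot: [0.448, -0.449, 0.547, -0.546]
wrist_force: [3.2, 2.4, 7.7]
opening: 0.11
time_s: 11.78
eef_pos: [0.5588, -0.1821, 0.2494]
eef_rot: [0.448, -0.449, 0.547, -0.546]
wrist_force: [3.8, 1.8, 7.2]
opening: 0.115
time_s: 12.02
eef_pos: [0.5582, -0.182, 0.2494]
eef_rot: [-0.448, 0.449, -0.546, 0.547]
wrist_force: [6.2, 1.1, 5.8]
opening: 0.116
time_s: 12.28
eef_pos: [0.5577, -0.1819, 0.2495]
eef_rot: [-0.449, 0.449, -0.546, 0.547]
wrist_force: [8.8, 1.3, 4.8]
opening: 0.115
```

```bash
python3 -m pendant '[-0.001,0.0002,0,0,0,0,0, 0,0,0,0,0,0,0, 0,0,0,0,0,0,0]'
python3 - <<'E'
from bench import ctrl
import cv2
from h import *
S=ctrl.camera_info("scene");T=ctrl.camera_info("top")
im=ctrl.camera("scene")[:,:,::-1].copy()
cv2.imwrite("pics/j0.png",im)
pts=[SH.tip(0,1.8),SH.frame([0,-.1,.24],0),SH.frame([0,.1,.24],0),SH.frame([-.02,-.115,.13],0)]
b=im.copy()
for q in proj(S,pts):cv2.circle(b,tuple(int(round(v)) for v in q),2,(0,0,255),1)
print(proj(S,pts).round(1))
x=slice(190,390),slice(300,460)
cv2.imwrite("pics/j.png",np.hstack([cv2.resize(im[x],(400,500),interpolation=2),cv2.resize(b[x],(400,500),interpolation=2)]))
for t in("tip_carton","saline_bottle","iodine_bottle"):print(t,[d["bbox"] for d in ctrl.silhouettes(t,"scene")[:1]])
E
```

```text
time_s: 12.65
eef_pos: [0.5573, -0.1818, 0.2495]
eef_rot: [-0.449, 0.448, -0.546, 0.547]
wrist_force: [10.2, -0.2, 4.4]
opening: 0.12
[[354.7 364. ]
 [400.6 250.6]
 [365.9 206. ]
 [389.5 303.5]]
tip_carton [[313.8, 238.7, 338.7, 266.1]]
saline_bottle [[257.9, 221.8, 276.7, 261.8]]
iodine_bottle [[283.1, 223.6, 297.7, 259.4]]
```

View pics/j.png

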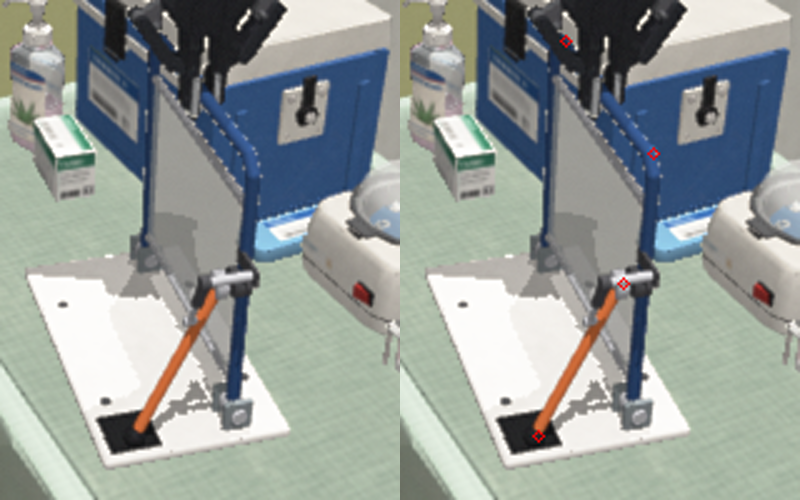

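```bash
python3 -m pendant '[0,0,0,0,0,0,0, 0,0,0,0,0,0,0, 0,0,0,0,0,0,0, 0,0,0,0,0,0,0, 0,0,0,0,0,0,0, 0,0,0,0,0,0,0]'; python3 -c "
from bench import ctrl
print(abs(ctrl.get_obs()['dq']).max()); print(ctrl.hand_in())"
```

```text
time_s: 13.6
eef_pos: [0.5573, -0.1818, 0.2495]
eef_rot: [-0.449, 0.448, -0.546, 0.547]
wrist_force: [11.9, 0.3, 3.5]
opening: 0.117
0.0020740906536744507
the job is handed in; nothing more can be done
None
```

The shield is set up and the job is handed in, with the fingers still holding the frame upright and still.

**Kickstand:** I pressed it down near the foot with closed fingers until it passed the dead point. The spring then took it to the lower stop. With the frame still leaning, the foot appeared at about (357, 350) in the scene picture, against a predicted (358, 350) at 1.80 rad.

**Frame:** I gripped the top bar at its middle from above and swung the frame forward, then moved 1 mm at a time until the foot met the pad.
- **Contact:** the horizontal force at the wrist rose from about 4 N to about 10–12 N, and the arm moved less than I commanded.
- **Position:** the tool stopped at x = 0.557 m, within about 2 mm of the upright position I calculated (0.559 m).
- **Last picture:** the foot sits on the black pad, about 1 pixel from where I predicted.

**Hold:** over the last second the measured pose did not change. The grip stayed closed on the bar. The robot's clock read 13.6 s.

**Bystanders:** the carton and both bottles show in the scene picture within a few pixels of their starting boxes, which is within detector noise. The arm made no contact with them.

None of the checks failed. The base pose came from points I picked by hand in the pictures, with leftover errors of up to 3 pixels. For the exact upright angle I relied on the foot's contact with the pad more than on that fit.

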